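# Stand the bearing ring's tilt plate on its prop leg

### The job

Two tilting inspection stands are on the bench; one has a bearing ring lying on its plate, the other is empty. On the stand with the ring, swing the spring-loaded prop leg up by its side grip until it goes past over-centre and locks against its stop, so that the plate stands tilted on the leg with the ring still on it. Leave the empty stand's leg folded, and let go.

Things in the scene. Friction and masses are not known exactly. Their poses are not given: they have to be found in the camera images.
- prop_grip (a point): Middle of the level grip sleeve (dia 18, 46 long) at the left (+y) end of the prop leg's cross bar, 52 mm outside the plate's edge, 41 outside the leg's arm; folded, it is 45 mm above the bench, nothing beneath. y axis: outward along grip and pivot axis; leg folded: x level, along the stand away from the robot, z up; axes turn with the leg.
- prop (a joint): Leg angle, rad: 0 folded, 1.45 at its stop. The grip swings up and away from the robot on a 110 mm arc; folded it is 108 mm nearer the robot than the pivot and 23 mm above it (arms 12 degrees above level). A light spring folds it; from 0.25 its roller lifts the plate (about 10 N at the grip); beyond about 1.05 it is over-centre, and the plate's weight snaps and holds it on the stop.
- ring_center (a point): Centre of the loose steel ring (86 outside, 72 inside, 34 mm high, 0.45 kg; z its axis) lying on the plate of the stand to raise: steel, 200 x 110 x 10 mm, level, top 90 mm above the bench, hinged at its robot-side end, where a 10 mm ledge stops the ring. On the locked leg it tilts 23 degrees. Grey base 240 x 142 mm, fixed to the bench.
- spare_prop (a joint): Leg angle, rad, of the other stand: same build and size, grip also on its left, plate empty; 0 folded, its leg is to stay so. Each leg is a U-shaped bail of 10 mm steel bar, an arm outside each side of the plate, pivoted low on the base near the middle of its length, its cross bar, with a roller, passing under the plate.
There are look-alikes about, which are no part of the job. What is shaped like the part that bears ring_center but pink, purple or yellow is not meant.

How it is judged:
At the end, for the whole second after the job is handed in: The leg of the stand with the ring is past 1.2 rad (locked on its stop at 1.45) and still; the ring is still on the raised plate, tilted with it by 0.28 to 0.52 rad, its centre more than 110 mm above the bench and within 200 mm of the leg's grip; the other stand's leg is folded (below 0.15 rad) (value of joint prop above 1.2 rad and velocity of joint prop below 0.05 rad/s and angle between ring_center's own z axis and vertical between 0.28 and 0.52 rad and distance between ring_center and prop_grip below 0.2 m and height (world z) of ring_center above 0.11 m and value of joint spare_prop below 0.15 rad); the robot touches nothing.
It fails at once if the empty stand's leg is swung (beyond 0.3 rad) (value of joint spare_prop above 0.3 rad).
It also fails if it takes over 37 s, if anything falls off the work surface, if the arm or the gripper's body presses on something with over 40 N, if the wrist force passes 120 N, or if a joint passes its speed limit or range.

### The arm

A 6-joint arm with a two-finger parallel gripper is mounted at the origin on the work surface. World frame = base frame: x ahead of the robot, y to its left, z up, the work surface at z = 0. Lengths are in m, angles in rad, forces in N, time in s.
With the tool pointing down it reaches from about 0.35 to 0.975 m from the base axis. Payload 4.9 kg.
Tool frame: the origin (TCP) lies at the very end of the fingers, on their centre line; the grasp point (between the pads) lies 19 mm behind it; z points along the fingers, y is the line along which they close (so a half turn about z gives the same grasp; the last joint's range is limited). The gripper opens to 85 mm and grips with 20 to 120 N. Pads are 22 mm wide; open, the fingers measure 114 mm over their backs; the gripper's body (76 mm by 85 mm) begins 54 mm behind the grasp point. The pads swing forward as they close: fully open they stand 13 mm farther back than shut.
Start: joints at [-1.257, 0.053, 1.613, -0, 1.476, -0.119], TCP at [0.262, -0.567, 0.231] pointing down, gripper open.
Joint ranges: [-3.01, 3.01], [-1.01, 2.22], [0.06, 2.58], [-1.02, 4.17], [0.09, 2.62], [-3.14, 3.14]. Speed limits (rad/s): [2.57, 2.57, 3.14, 3.14, 3.14, 3.14].

### API

Orientations are given as a unit quaternion [w, x, y, z].
In Python, from plant import manip gives the robot as it stands.
- The arm moves only by the tool move_arm, never from a script. Its argument "plan" is a list that holds one entry, the list of rows, each a list of 7 numbers: the shift along the tool's x, y, z as a fraction of full scale, then the turn, a rotation vector about the tool's x, y, z as a fraction of full scale, then the closure, from 0 (fully open) to 1 (shut). In form: [[[dx, dy, dz, wx, wy, wz, fingers], ...]]. A call has exactly 10 rows; each row shifts and turns the commanded pose from where the row before left it, along the tool's axes as they then stand; what a row does not reach is not made up. Full scale, the value 1, is 0.12 m for a shift and 0.15 rad for a turn. A row lasts 1/8 s, in which the tool goes at most 62.5 mm and 10.7 degrees, less where a joint would pass 70% of its speed; a pose out of reach is approached as far as the arm can. A call with a number of a shift or a turn outside -1 to 1 is refused whole. A call with a gripper value outside its range is refused whole. The fingers move at their own pace and stop on an object; the grip force is fixed at half the most. Time passes only in rows, so rows that do not move let the fingers close, or fill a call up. It gives the time, the measured TCP pose, the force, the opening and the grip force at its end, in the units of the state.
- manip.state(): the state, without advancing time (a new reading comes with each control period).
- manip.grab_frame(name): name is "scene" or "top" or "wrist"; returns a dict with "pixels" (400x640x3 uint8, blue, green, red), "depth" (400x640 float32, m along the optical axis (not along the pixel's ray), 0 where there is no reading), "vfov" (degrees; the focal length in pixels is half the picture's height over the tangent of half this angle, whatever the lens; pixels are square), "cx", "cy" (the principal point, pixels), "view" (4x4, takes a point from world to camera coordinates). Camera axes: x right, y down, z forward; pixel columns grow to the right and rows downward; lengths in m; the calibration is good to about 2 mm. A picture is of the moment at which its call begins.
- manip.job_done(): hands the job in; it is judged then, once.
The state is a dict: "time": time; "joint_pos": joint angles; "joint_vel": joint speeds; "joint_efforts": joint torques, N m; "tool_pos": TCP position; "tool_rot": TCP orientation; "contact_force": force on the tool from outside, world axes, zero at the start; "ft_torque": the same for the moment, N m; "gripper_width": opening from 0.0 (shut) to 1.0 (fully open); "grasp_force": force on a finger pad.
Only numpy, scipy, OpenCV 4.12 (cv2) and the standard library are available. Lean on these libraries where they do the work, as an engineer would, in place of code of your own. Each camera call takes 0.05 s, during which the arm holds its last target. There are 200 camera calls.

## Working session

There is one attempt and no reset: what is moved stays moved. The work goes in short steps, Python scripts to look and compute and a tool call to move; the robot and the scene stay as the last step left them, time stands still between calls to the robot, and variables do not carry over. Pictures are saved under pics/ and viewed, at most 10 in all, crops included, and the job is handed in when it is done.

Besides the shell and the picture viewer there is one more tool, called after "Emit:" as name([rows], argument=value, ...), one row to a line, values as JSON. move_arm: Moves the arm, as the interface text tells. Its arguments: {"type":"object","properties":{"plan":{"type":"array"}},"required":["plan"]}

```bash
mkdir -p pics; cat > h.py <<'E'
import numpy as np, cv2
from plant import manip
def grab(n):
    f=manip.grab_frame(n); np.savez(f'/tmp/{n}.npz',**f); return f
def pt(f,u,v,d=None):
    h=f['pixels'].shape[0]; fl=h/2/np.tan(np.radians(float(f['vfov']))/2)
    d=f['depth'][v,u] if d is None else d
    c=np.array([(u-f['cx'])/fl*d,(v-f['cy'])/fl*d,d,1]); return (np.linalg.inv(f['view'])@c)[:3]
E
python3 - <<'E'
from h import *
for n in('top','scene'):
    f=grab(n); cv2.imwrite(f'pics/{n}0.png',f['pixels']); print(n,f['vfov'],np.round(f['view'],3).tolist())
print(manip.state())
E
```

```text
top 43.27543766774781 [[0.023, -0.999, 0.033, -0.042], [-0.996, -0.026, -0.09, 0.515], [0.091, -0.031, -0.995, 1.265], [0.0, 0.0, 0.0, 1.0]]
scene 53.53867446019321 [[0.626, 0.78, 0.014, -0.295], [0.626, -0.492, -0.605, -0.234], [-0.465, 0.388, -0.796, 1.094], [0.0, 0.0, 0.0, 1.0]]
{'time': 0.1, 'joint_pos': array([-1.25701686e+00,  5.33454347e-02,  1.61415701e+00,  3.57122105e-06,
        1.47600752e+00, -1.18984875e-01]), 'joint_vel': array([-7.36623966e-04, -1.89577746e-03, -3.09475075e-03, -2.83138510e-05,
       -2.17931442e-03,  2.57517795e-03]), 'joint_efforts': array([ 2.55164068e-04, -3.94906175e+01, -3.71363604e+01, -1.45647259e-04,
        3.89183508e-03, -9.43529756e-06]), 'tool_pos': array([ 0.26194763, -0.56683449,  0.23015192]), 'tool_rot': array([-9.54287100e-04,  9.76680166e-01,  2.14697307e-01, -9.14541053e-05]), 'contact_force': array([-0.46816275,  0.15610329, -0.31781906]), 'ft_torque': array([ 0.0159544 ,  0.01932128, -0.03787554]), 'grasp_force': 0.0, 'gripper_width': 1.0004237078703675}
```

View pics/top0.png

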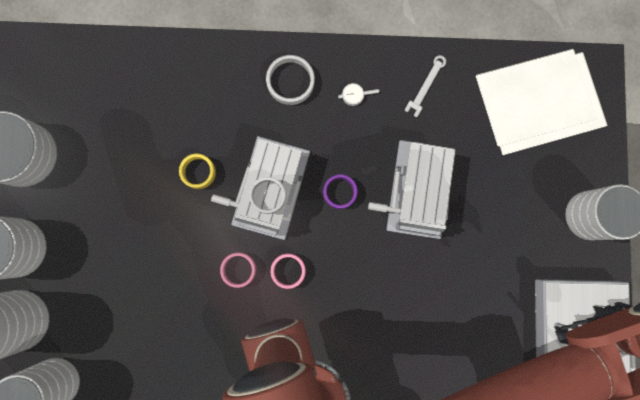

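View pics/scene0.png

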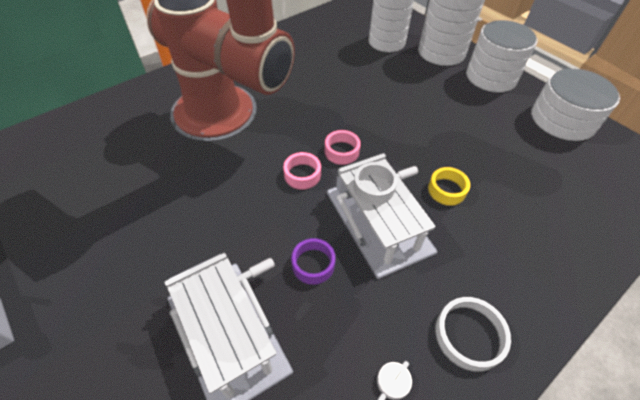

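The ring stand is at about (270,188) in the top view, its grip around (213..235, 199..204). The empty stand is at (425,190). A yellow ring lies at (197,171), close to the grip's outer end.

```bash
python3 - <<'E'
from h import *
f=np.load('/tmp/top.npz'); 
H,W=f['depth'].shape
fl=H/2/np.tan(np.radians(float(f['vfov']))/2)
v,u=np.mgrid[0:H,0:W]; d=f['depth']
P=np.stack([(u-f['cx'])/fl*d,(v-f['cy'])/fl*d,d,np.ones_like(d)],-1)@np.linalg.inv(f['view']).T
P=P[...,:3]
r=P[192:212,205:238]; m=(r[...,2]>.03)&(r[...,2]<.075); q=r[m]
print('grip px',m.sum(),q.mean(0),q.max(0),q.min(0)); c,_,vt=None,*np.linalg.svd(q[:,:2]-q[:,:2].mean(0))[1:]; print(vt)
for a in m.astype(int): print(''.join(map(str,a)))
r=P[130:242,228:315]; m=(r[...,2]>.082)&(r[...,2]<.097); q=r[m]
rect=cv2.minAreaRect((q[:,:2]*1000).astype(np.float32)); print('plate',rect,cv2.boxPoints(rect),np.median(q[:,2]))
m=(r[...,2]>.115)&(r[...,2]<.135); q=r[m]; print('ring',cv2.minEnclosingCircle((q[:,:2]*1000).astype(np.float32)),np.median(q[:,2]))
for n,b in dict(yellow=(150,190,176,218),purple=(172,210,320,360),pink=(250,292,218,260)).items():
    r=P[b[0]:b[1],b[2]:b[3]]; q=r[(r[...,2]>.015)&(r[...,2]<.06)]; print(n,cv2.minEnclosingCircle((q[:,:2]*1000).astype(np.float32)),np.median(q[:,2]))
c=cv2.resize(f['pixels'][120:250,170:330],None,fx=5,fy=5)[:600]; cv2.imwrite('pics/crop.png',c[:, :800])
E
```

```text
grip px 187 [0.5102404  0.21509312 0.05004285] [0.52454866 0.24820935 0.057567  ] [0.49612227 0.18228313 0.039727  ]
[[-0.18580335 -0.98258695]
 [ 0.98258695 -0.18580335]]
000000000000000000000000000000000
000000000000000000000000000000000
000000000000000000000000000000000
000000001110000000000000000000000
000000011111111000000000000000001
000000011111111111000000000000001
000000111111111111111100000000001
000000111111111111111111100000011
000000111111111111111111110000011
000000111111111111111111111100011
000000000111111111111111111111111
000000000000011111110111111111111
000000000000000011111111111111111
000000000000000000001111111111111
000000000000000000000000000011111
000000000000000000000000000000001
000000000000000000000000000000000
000000000000000000000000000000000
000000000000000000000000000000000
000000000000000000000000000000000
plate ((547.314208984375, 105.85105895996094), (110.97039031982422, 212.84759521484375), 75.75530242919922) [[430.50964   78.25886 ]
 [636.813     25.884811]
 [664.1188   133.44327 ]
 [457.81543  185.8173  ]] 0.0899461220179465
ring ((520.9151000976562, 104.30077362060547), 43.012168884277344) 0.1236214619743683
yellow ((586.6792602539062, 292.6962890625), 43.67341613769531) 0.032379116425243604
purple ((545.0060424804688, -73.2851333618164), 43.1823844909668) 0.032884745687011385
pink ((339.68768310546875, 178.56396484375), 42.83687973022461) 0.03321221603823532
```

View pics/crop.png

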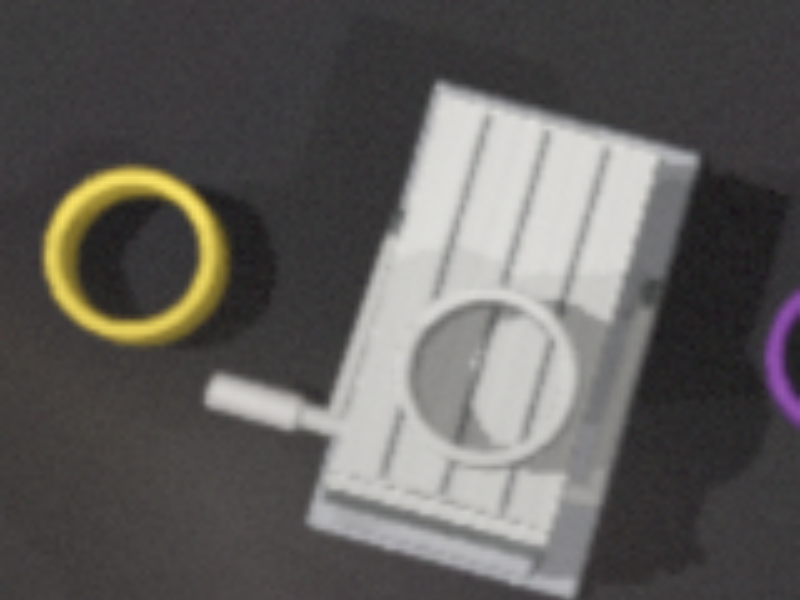

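Emit:
move_arm([
  [[0.235,-0.258,0,0,0,0,0],[0.235,-0.258,0,0,0,0,0],[0.235,-0.258,0,0,0,0,0],[0.235,-0.258,0,0,0,0,0],[0.235,-0.258,0,0,0,0,0],[0.235,-0.258,0,0,0,0,0],[0.235,-0.258,0,0,0,0,0],[0.235,-0.258,0,0,0,0,0],[0.235,-0.258,0,0,0,0,0],[0.235,-0.258,0,0,0,0,0]],
])

```text
time: 1.35
tool_pos: [0.3882, -0.1666, 0.2309]
tool_rot: [-0.0, 0.977, 0.215, -0.0]
contact_force: [1.1, 0.1, 0.4]
gripper_width: 1.003
grasp_force: 0.0
```

Emit:
move_arm([
  [[0.235,-0.258,0,0,0,0,0],[0.235,-0.258,0,0,0,0,0],[0.235,-0.258,0,0,0,0,0],[0.235,-0.258,0,0,0,0,0],[0.235,-0.258,0,0,0,0,0],[0.235,-0.258,0,0,0,0,0],[0.235,-0.258,0,0,0,0,0],[0.235,-0.258,0,0,0,0,0],[0.235,-0.258,0,0,0,0,0],[0.235,-0.258,0,0,0,0,0]],
])

```text
time: 2.6
tool_pos: [0.5144, 0.2327, 0.2308]
tool_rot: [0.0, 0.977, 0.215, -0.0]
contact_force: [0.8, -0.3, 0.1]
gripper_width: 1.002
grasp_force: 0.0
```

Emit:
move_arm([
  [[0,0,0,0,0,-1,0.5],[0,0,0,0,0,-1,0.5],[0,0,0,0,0,-1,0.5],[0,0,0,0,0,-1,0.5],[0,0,0,0,0,-1,0.5],[0,0,0,0,0,-0.93,0.5],[0,0,0.2,0,0,0,0.5],[0,0,0.2,0,0,0,0.5],[0,0,0,0,0,0,0.5],[0,0,0,0,0,0,0.5]],
])

```text
time: 3.85
tool_pos: [0.5147, 0.2314, 0.184]
tool_rot: [0.0, 0.789, 0.614, 0.0]
contact_force: [-0.1, -0.6, -0.6]
gripper_width: 0.499
grasp_force: 0.0
```

```bash
cat >> h.py <<'E'
from scipy.spatial.transform import Rotation as R
def rep(a=np.array([.9693,-.246,0])):
    s=manip.state(); q=s['tool_rot']; M=R.from_quat(np.r_[q[1:],q[0]]).as_matrix()
    print('t',s['time'],'pos',s['tool_pos'].round(4),'w',s['gripper_width'],'F',s['contact_force'].round(1),s['grasp_force'],'\n',M.round(3)); return s,M
E
python3 - <<'E'
from h import *
s,M=rep(); print('delta tool to grasp',M.T@(np.array([.515,.233,.026])-s['tool_pos']))
f=grab('wrist'); cv2.imwrite('pics/w1.png',f['pixels'])
E
```

```text
t 3.85 pos [0.5147 0.2314 0.184 ] w 0.49901890604486204 F [-0.1 -0.6 -0.6] 0.0 
 [[ 0.246  0.969  0.001]
 [ 0.969 -0.246  0.   ]
 [ 0.     0.001 -1.   ]]
delta tool to grasp [ 0.00159707 -0.00020138  0.15799017]
```

View pics/w1.png

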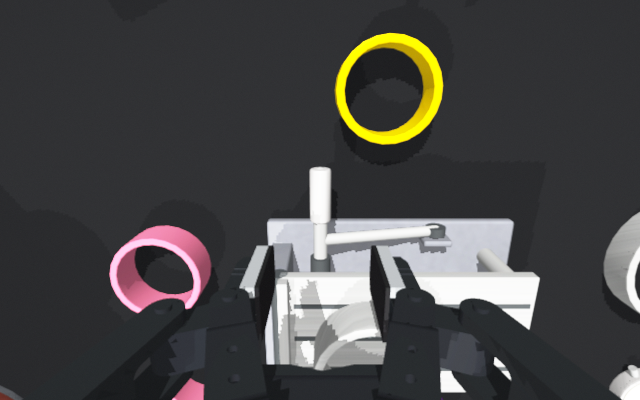

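The wrist view shows the sleeve upright at (320,168–222), centred between the fingers. The pivot is at (437,231). I'll check both points in 3D.

```bash
python3 - <<'E'
from h import *
f=np.load('/tmp/wrist.npz'); s,M=rep()
for n,u,v in(('sleeve in',320,219),('sleeve mid',320,195),('sleeve out',320,171),('pivot',437,231),('plate L near',285,279),('plate L far',532,279)):
    p=pt(f,u,v); print(n,p.round(4),'tool',(M.T@(p-s['tool_pos'])).round(4))
E
```

```text
t 3.9 pos [0.5151 0.2315 0.1846] w 0.49994392551633565 F [ 1.1  0.9 -0.3] 0.0 
 [[ 0.246  0.969  0.002]
 [ 0.969 -0.246  0.001]
 [ 0.001  0.002 -1.   ]]
sleeve in [0.5052 0.2048 0.0536] tool [-0.0284 -0.0032  0.1309]
sleeve mid [0.5104 0.2253 0.0543] tool [-0.0073 -0.0032  0.1303]
sleeve out [0.5152 0.2443 0.0525] tool [ 0.0123 -0.0032  0.1321]
pivot [0.6036 0.1593 0.0318] tool [-0.0483  0.1033  0.1529]
plate L near [0.4715 0.179  0.0934] tool [-0.0616 -0.0295  0.0911]
plate L far [0.6536 0.131  0.0905] tool [-0.0634  0.1589  0.0942]
```

Emit:
move_arm([
  [[0,-0.02,0.165,0,0,0,0.5],[0,0,0.165,0,0,0,0.5],[0,0,0.165,0,0,0,0.5],[0,0,0.165,0,0,0,0.5],[0,0,0.165,0,0,0,0.5],[0,0,0.165,0,0,0,0.5],[0,0,0.165,0,0,0,0.5],[0,0,0.165,0,0,0,0.5],[0,0,0,0,0,0,0.5],[0,0,0,0,0,0,0.5]],
])

```text
time: 5.15
tool_pos: [0.5126, 0.232, 0.0253]
tool_rot: [0.0, 0.789, 0.614, 0.0]
contact_force: [-0.3, 0.3, 0.7]
gripper_width: 0.498
grasp_force: 0.0
```

Emit:
move_arm([
  [[0,0,0,0,0,0,1],[0,0,0,0,0,0,1],[0,0,0,0,0,0,1],[0,0,0,0,0,0,1],[0,0,0,0,0,0,1],[0,0,0,0,0,0,1],[0,0,0,0,0,0,1],[0,0,0,0,0,0,1],[0,0,0,0,0,0,1],[0,0,0,0,0,0,1]],
])

```text
time: 6.4
tool_pos: [0.5129, 0.2321, 0.0254]
tool_rot: [0.0, 0.789, 0.614, 0.001]
contact_force: [5.4, 2.0, 2.8]
gripper_width: 0.186
grasp_force: 58.6
```

```bash
python3 - <<'E'
from h import *
rep()
# fixed-orientation arc: steps in tool (y along, z down), units of 0.12 m, 30 rows
th=np.linspace(0,1.45,31)+np.radians(12)
y=-110*np.cos(th); z=110*np.sin(th)
print(np.c_[np.diff(y)/120,-np.diff(z)/120].round(3).tolist())
E
```

```text
t 6.4 pos [0.5129 0.2321 0.0254] w 0.18574917361475748 F [5.4 2.  2.8] 58.59890162944794 
 [[ 0.246  0.969  0.002]
 [ 0.969 -0.246  0.001]
 [ 0.001  0.002 -1.   ]]
[[0.01, -0.043], [0.012, -0.043], [0.014, -0.042], [0.016, -0.041], [0.018, -0.04], [0.02, -0.039], [0.022, -0.038], [0.024, -0.037], [0.026, -0.036], [0.027, -0.035], [0.029, -0.033], [0.031, -0.032], [0.032, -0.03], [0.034, -0.029], [0.035, -0.027], [0.036, -0.025], [0.037, -0.024], [0.039, -0.022], [0.04, -0.02], [0.04, -0.018], [0.041, -0.016], [0.042, -0.014], [0.043, -0.012], [0.043, -0.01], [0.044, -0.008], [0.044, -0.006], [0.044, -0.004], [0.044, -0.001], [0.044, 0.001], [0.044, 0.003]]
```

Emit:
move_arm([
  [[0,0.01,-0.043,0,0,0,1],[0,0.012,-0.043,0,0,0,1],[0,0.014,-0.042,0,0,0,1],[0,0.016,-0.041,0,0,0,1],[0,0.018,-0.04,0,0,0,1],[0,0.02,-0.039,0,0,0,1],[0,0.022,-0.038,0,0,0,1],[0,0.024,-0.037,0,0,0,1],[0,0.026,-0.036,0,0,0,1],[0,0.027,-0.035,0,0,0,1]],
])

```text
time: 7.65
tool_pos: [0.5252, 0.2287, 0.0627]
tool_rot: [-0.008, 0.79, 0.613, -0.006]
contact_force: [0.2, 16.0, -26.0]
gripper_width: 0.187
grasp_force: 59.4
```

```bash
python3 - <<'E'
from h import *
rep()
f=grab('wrist'); g=grab('scene'); cv2.imwrite('pics/c2.png',np.vstack([cv2.resize(f['pixels'],(480,300)),cv2.resize(g['pixels'][100:350,200:600],(480,300))]))
E
```

```text
t 7.65 pos [0.5252 0.2287 0.0627] w 0.18666982169213892 F [  0.2  16.  -26. ] 59.374319314956665 
 [[ 0.247  0.969 -0.02 ]
 [ 0.969 -0.247  0.005]
 [-0.    -0.02  -1.   ]]
```

View pics/c2.png

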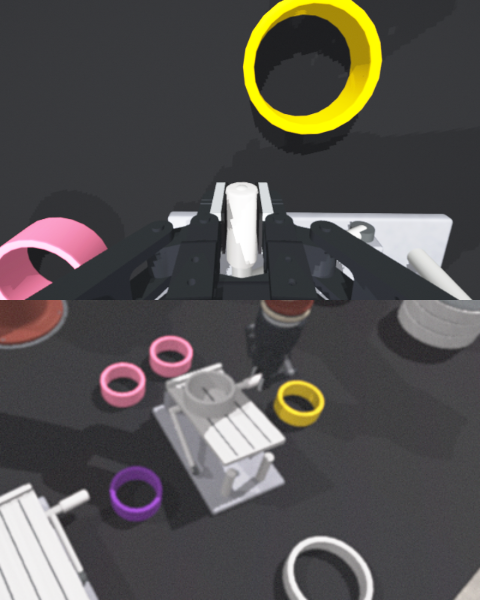

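The sleeve is still held, the plate has begun to lift, and the ring is on it. Continuing along the arc.

Emit:
move_arm([
  [[0,0.029,-0.036,0,0,0,1],[0,0.031,-0.035,0,0,0,1],[0,0.032,-0.033,0,0,0,1],[0,0.034,-0.031,0,0,0,1],[0,0.035,-0.029,0,0,0,1],[0,0.036,-0.027,0,0,0,1],[0,0.037,-0.025,0,0,0,1],[0,0.039,-0.023,0,0,0,1],[0,0.04,-0.021,0,0,0,1],[0,0.04,-0.018,0,0,0,1]],
])

```text
time: 9.0
tool_pos: [0.5689, 0.2181, 0.1078]
tool_rot: [-0.006, 0.789, 0.614, -0.006]
contact_force: [-22.0, 3.3, 27.4]
gripper_width: 0.187
grasp_force: 60.0
```

```bash
python3 - <<'E'
from h import *
s,M=rep(); d=s['tool_pos']-[.5129,.2321,.0254]; print('along',d@[.9693,-.246,0],'lat',d@[.246,.9693,0],'up',d[2])
g=grab('scene'); cv2.imwrite('pics/c3.png',cv2.resize(g['pixels'][100:350,200:600],(800,500)))
E
```

```text
t 9.0 pos [0.5689 0.2181 0.1078] w 0.18692111467472222 F [-22.    3.3  27.4] 60.00661253929138 
 [[ 0.245  0.969 -0.017]
 [ 0.97  -0.245  0.002]
 [-0.002 -0.017 -1.   ]]
along 0.05767882697884163 lat 0.00019712998972933583 up 0.08244588290667915
```

View pics/c3.png

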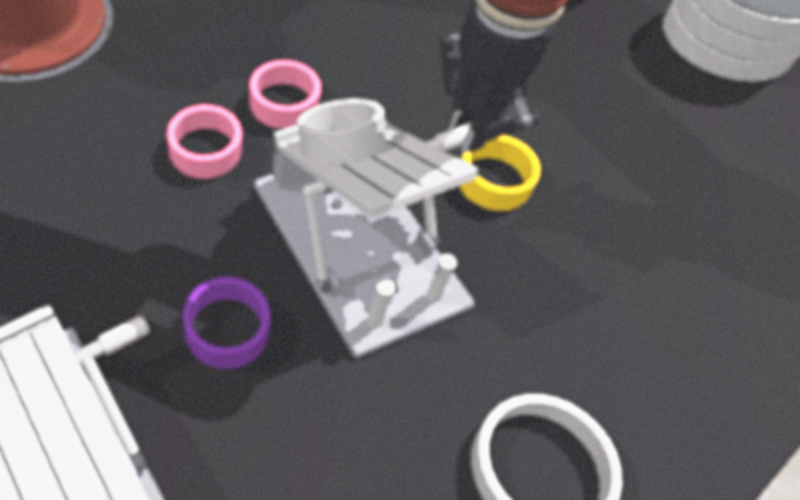

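Leg at about 0.92 rad, and the ring is sitting on the ledge. Next I push over centre, with a bit more height to relieve the radial load.

Emit:
move_arm([
  [[0,0.041,-0.025,0,0,0,1],[0,0.042,-0.023,0,0,0,1],[0,0.043,-0.02,0,0,0,1],[0,0.043,-0.015,0,0,0,1],[0,0.044,-0.012,0,0,0,1],[0,0.044,-0.008,0,0,0,1],[0,0.044,-0.004,0,0,0,1],[0,0.044,-0.001,0,0,0,1],[0,0.044,0.001,0,0,0,1],[0,0.044,0.003,0,0,0,1]],
])

```text
time: 10.3
tool_pos: [0.6233, 0.2041, 0.1171]
tool_rot: [-0.003, 0.789, 0.614, -0.002]
contact_force: [-3.9, 5.5, 5.6]
gripper_width: 0.184
grasp_force: 62.8
```

```bash
python3 - <<'E'
from h import *
s,M=rep(); d=s['tool_pos']-[.5129,.2321,.0254]; print('along',d@[.9693,-.246,0],'lat',d@[.246,.9693,0],'up',d[2])
g=grab('scene'); cv2.imwrite('pics/c4.png',cv2.resize(g['pixels'][100:350,200:600],(800,500)))
E
```

```text
t 10.3 pos [0.6233 0.2041 0.1171] w 0.18435312695110084 F [-3.9  5.5  5.6] 62.783841490745544 
 [[ 0.246  0.969 -0.006]
 [ 0.969 -0.246  0.002]
 [-0.    -0.006 -1.   ]]
along 0.11385344078510268 lat 2.224693085922607e-05 up 0.09168714476646472
```

View pics/c4.png

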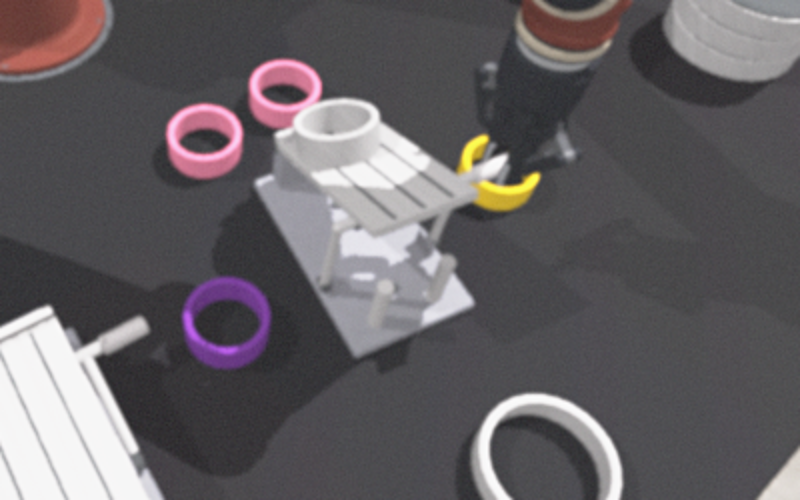

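Force is low and the leg is close to its stop. I'll nudge it a little further, then release and lift straight up.

Emit:
move_arm([
  [[0,0.02,0,0,0,0,1],[0,0.02,0,0,0,0,1],[0,0.02,0,0,0,0,1],[0,0,0,0,0,0,1],[0,0,0,0,0,0,0.8],[0,0,0,0,0,0,0.6],[0,0,0,0,0,0,0.5],[0,0,0,0,0,0,0.4],[0,0,0,0,0,0,0.4],[0,0,0,0,0,0,0.4]],
])

```text
time: 11.6
tool_pos: [0.6326, 0.2012, 0.118]
tool_rot: [0.0, 0.789, 0.614, -0.0]
contact_force: [0.0, -0.5, 0.1]
gripper_width: 0.598
grasp_force: 0.0
```

Emit:
move_arm([
  [[0,0,-0.1,0,0,0,0.4],[0,0,-0.1,0,0,0,0.4],[0,0,-0.15,0,0,0,0.4],[0,0,-0.15,0,0,0,0.4],[0,0,-0.15,0,0,0,0.4],[0,0,-0.15,0,0,0,0.4],[0.1,0,-0.15,0,0,0,0.4],[0.1,0,-0.15,0,0,0,0.4],[0,0,0,0,0,0,0.4],[0,0,0,0,0,0,0.4]],
])

```text
time: 12.85
tool_pos: [0.6381, 0.2248, 0.2492]
tool_rot: [-0.0, 0.789, 0.614, -0.001]
contact_force: [0.5, -0.7, 0.2]
gripper_width: 0.597
grasp_force: 0.0
```

```bash
python3 - <<'E'
from h import *
rep()
g=grab('scene'); f=grab('wrist'); cv2.imwrite('pics/c5.png',np.vstack([cv2.resize(g['pixels'][100:350,200:600],(480,300)),cv2.resize(f['pixels'],(480,300))]))
E
```

```text
t 12.85 pos [0.6381 0.2248 0.2492] w 0.5973044542190329 F [ 0.5 -0.7  0.2] 0.0 
 [[ 0.246  0.969 -0.001]
 [ 0.969 -0.246 -0.   ]
 [-0.001 -0.001 -1.   ]]
```

View pics/c5.png

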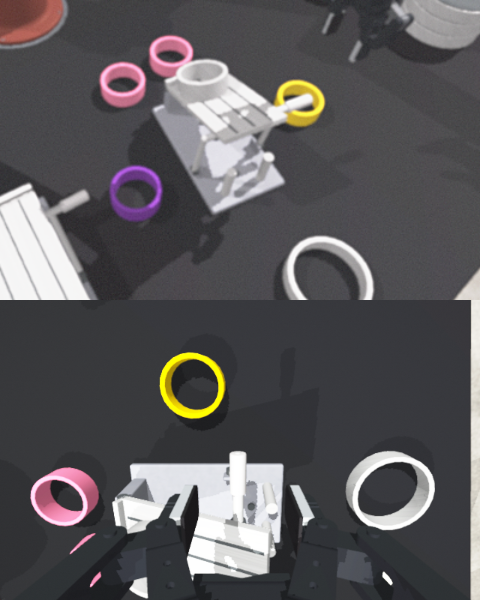

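The leg stands upright with its grip at about (316,233) in the wrist view, the ring is on the tilted plate, and the gripper is clear. One numeric check, then hand in if it passes.

```bash
python3 - <<'E'
from h import *
f=np.load('/tmp/wrist.npz'); p=pt(f,316,233); d=p-np.array([.6155,.199,.022])
d0=(p-[.5104,.2253,0])@[.9693,-.246,0]; print('grip top',p,'along from folded',d0)
if .125<p[2]<.155 and d0>105: print(manip.job_done())
E
```

```text
grip top [0.62416913 0.19495654 0.13939767] along from folded 0.11774090540697492
```

The grip is 118 mm along from folded, which matches the stop at 117. The hand-in was skipped only because my check compared against 105 instead of 0.105.

```bash
python3 -c "
from plant import manip
print(manip.job_done())"
```

```text
the job is handed in; nothing more can be done
None
```

The job is handed in: the ring stand's leg measured at its stop (grip 118 mm from folded, 117 expected), the ring is on the tilted plate, the empty stand's leg is folded, and the gripper is clear; no verdict was returned.

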